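# Reload the water-sample bottles in reverse order

## Robot

A 6-joint arm with a two-finger parallel gripper is mounted at the origin on the work surface. World frame = base frame: x ahead of the robot, y to its left, z up, the work surface at z = 0. Lengths are in m, angles in rad, forces in N, time in s.
With the tool pointing down it reaches from about 0.35 to 0.95 m from the base axis. Payload 17.4 kg.
Tool frame: the origin (TCP) lies midway between the tips of the shut fingers; the grasp point (between the pads) lies 19 mm behind it (robot.hold_point_z is the distance from the TCP to the grasp point, in m); z points along the fingers, y is the direction in which the jaws open and shut (so a half turn about z gives the same grasp; the last joint's range is limited). The gripper opens to 93 mm and grips with 3 to 60 N. Pads are 15 mm wide; open, the fingers measure 128 mm over their backs; the gripper's body (75 mm by 188 mm) begins 65 mm behind the grasp point.
Start: joints at [-1.154, 0.116, 1.442, -0, 1.584, -0.038], TCP at [0.297, -0.606, 0.184] pointing down, gripper open.
Joint ranges: [-2.83, 2.83], [-0.83, 2.19], [0.07, 2.5], [-1.14, 4.28], [0.01, 3], [-2.97, 2.97]. Speed limits (rad/s): [1.89, 1.89, 2.22, 3.14, 3.14, 3.14].

## Interface

Orientations are given as [roll, pitch, yaw] about the fixed x, y, z axes, in that order (R = Rz(yaw) Ry(pitch) Rx(roll)).
In Python, from cell import robot, read_camera gives the robot as it stands.
- The arm moves only by the tool servo_tool, never from a script. Its argument "rows" is a list of rows, each a list of 6 numbers: the shift along the tool's x, y, z in m, then the turn, a rotation vector about the tool's x, y, z in rad. In form: [[dx, dy, dz, wx, wy, wz], ...]. A call has 1 to 10 rows; each row is the pose to reach, as a shift and turn from the pose commanded when the call began, along the tool's axes at that moment; what a row does not reach only later rows make up. A row lasts 1/12 s, in which the tool goes at most 41.7 mm and 7.16 degrees, less where a joint would pass 70% of its speed; a pose out of reach is approached as far as the arm can. A call with a gripper value outside its range is refused whole. "claw" is the closure, from -1 (fully open) to 1 (shut), set as the call begins (left out, the last holds). The fingers move at their own pace and stop on an object; "newtons" is the grip in N (left out, the last holds). Time passes only in rows, so rows that repeat a pose let the fingers close. It gives the time, the measured TCP pose, the force and the opening at its end, in the units of the state.
- robot.read_state(): the state, without advancing time (a new reading comes with each control period).
- read_camera(name): name is "scene" or "top" or "wrist"; returns a dict with "img" (420x560x3 uint8, red, green, blue), "intrinsics" (3x3 intrinsics, pixels), "world_from_camera" (4x4, takes a point from camera to world coordinates); the wrist camera has in their place "T_tool_cam" (4x4, takes a point from camera to tool coordinates, whose origin is the TCP and whose axes are the flange's). Camera axes: x right, y up, looking along -z (the intrinsics and any distortion apply to the point x, -y, -z); pixel columns grow to the right and rows downward; lengths in m; the calibration is good to about 2 mm. The wrist camera is an equidistant fisheye: a pixel r from the principal point sees the ray r / f radians off the axis. A picture is of the moment at which its call begins: read the wrist's pose just before it. There is no depth.
- robot.finish_job(): hands the job in, once; it reports no verdict.
The state is a dict: "clock": time; "joint_positions": joint angles; "joint_vel": joint speeds; "effort": joint torques, N m; "position": TCP position; "ee_rot": TCP orientation; "wrist_force": force on the tool from outside, world axes, zero at the start; "ft_torque": the same for the moment, N m; "width": opening from 0.0 (shut) to 1.0 (fully open).
Only numpy, scipy, OpenCV 4.12 (cv2) and the standard library are available. Lean on these libraries where they do the work, as an engineer would, in place of code of your own. Each camera call takes 0.05 s, during which the arm holds its last target. There are 200 camera calls.

## Task

The four water-sample bottles in the white rack go into the grey rack for analysis, in reverse order counted from the racks' blue ends: the bottle that starts nearest the white rack's blue end goes into the pocket furthest from the grey rack's blue end, the next one beside it, and so on, until the one that started furthest from blue stands nearest to blue. Keep every bottle upright, set each one down gently in its pocket rather than dropping it, and leave all four standing there, released.

Things in the scene. Friction and masses are not known exactly. Their poses are not given: they have to be found in the camera images.
- white_rack: White source rack: board 62 x 234 mm, 8 mm thick, fixed to the table, with a blue end block (62 x 26 mm, 26 mm high, topped by a 12 mm stud) at one end. Origin under the board's centre on the table; its y axis runs along the row, +y towards the blue end; z up. It carries the four coloured cups in a row at y = -84, -28, +28, +84 mm (56 mm apart), x = 0. It may stand at any yaw.
- grey_rack: Grey destination rack, fixed to the table: block 62 x 234 mm, 26 mm high, with four empty square pockets in a row, black-lined, and a blue end block (62 x 26 mm, 36 mm high, topped by a 12 mm stud) at one end. Origin under the grey block's centre on the table; y axis along the row, +y towards the blue end; z up. Pockets are centred at y = -84, -28, +28, +84 mm, x = 0, each 46 x 46 mm wide and 18 mm deep, floor 8 mm above the table. It may stand at any yaw.
- red_cup: The red square cup on the white rack, in which the red-capped bottle stands at the start: 54 mm square outside, 46 mm inside, walls 4 mm thick and 18 mm high. Fixed; it shows that bottle's place in the row, which differs from start to start. Origin at the centre of its underside, 8 mm above the table, the height on which the bottle stands.
- red_bottle_mid (a point): Loose round white bottle with red cap and red band, 95 mm tall, about 120 g. This point is on its axis, half-way up (47.5 mm above its underside); z along its axis towards the cap. Straight body 34 mm in diameter up to 72 mm above its underside, then a neck and a cap 31 mm in diameter from 76 mm to 95 mm.
- yellow_cup: The yellow square cup on the white rack, in which the yellow-capped bottle stands at the start: 54 mm square outside, 46 mm inside, walls 4 mm thick and 18 mm high. Fixed; it shows that bottle's place in the row, which differs from start to start. Origin at the centre of its underside, 8 mm above the table, the height on which the bottle stands.
- yellow_bottle_mid (a point): Loose round white bottle with yellow cap and yellow band, 95 mm tall, about 120 g. This point is on its axis, half-way up (47.5 mm above its underside); z along its axis towards the cap. Straight body 34 mm in diameter up to 72 mm above its underside, then a neck and a cap 31 mm in diameter from 76 mm to 95 mm.
- green_cup: The green square cup on the white rack, in which the green-capped bottle stands at the start: 54 mm square outside, 46 mm inside, walls 4 mm thick and 18 mm high. Fixed; it shows that bottle's place in the row, which differs from start to start. Origin at the centre of its underside, 8 mm above the table, the height on which the bottle stands.
- green_bottle_mid (a point): Loose round white bottle with green cap and green band, 95 mm tall, about 120 g. This point is on its axis, half-way up (47.5 mm above its underside); z along its axis towards the cap. Straight body 34 mm in diameter up to 72 mm above its underside, then a neck and a cap 31 mm in diameter from 76 mm to 95 mm.
- black_cup: The black square cup on the white rack, in which the black-capped bottle stands at the start: 54 mm square outside, 46 mm inside, walls 4 mm thick and 18 mm high. Fixed; it shows that bottle's place in the row, which differs from start to start. Origin at the centre of its underside, 8 mm above the table, the height on which the bottle stands.
- black_bottle_mid (a point): Loose round white bottle with black cap and black band, 95 mm tall, about 120 g. This point is on its axis, half-way up (47.5 mm above its underside); z along its axis towards the cap. Straight body 34 mm in diameter up to 72 mm above its underside, then a neck and a cap 31 mm in diameter from 76 mm to 95 mm.

How it is judged:
By the outcome, as a careful person would: the job done as asked, in the order asked, and still so for the second after the job is handed in, with the robot touching nothing.
It also fails if it takes over 120 s, if anything falls off the work surface, if the arm or the gripper's body presses on something with over 40 N, if the wrist force passes 120 N, or if a joint passes its speed limit or range.

## Working session

There is one attempt and no reset: what is moved stays moved. The work goes in short steps, Python scripts to look and compute and a tool call to move; the robot and the scene stay as the last step left them, time stands still between calls to the robot, and variables do not carry over. Pictures are saved under pics/ and viewed, about 12 in all and at most 16, crops included, and the job is handed in when it is done.

Besides the shell and the picture viewer there is one more tool, called after ">>>" as name(argument=value, ...), one argument or row to a line, values as JSON. servo_tool: Moves the arm, as the interface text tells. Its arguments: {"type":"object","properties":{"rows":{"type":"array"},"claw":{"type":"number"},"newtons":{"type":"number"}},"required":["rows"]}

```bash
ls; mkdir -p pics; python3 - <<'E'
from cell import robot, read_camera
import cv2, numpy as np
np.set_printoptions(precision=4,suppress=True)
for n in ("scene","top"):
    c=read_camera(n); cv2.imwrite(f"pics/{n}0.png",c["img"][...,::-1]); print(n,c["intrinsics"],c["world_from_camera"],[k for k in c])
c=read_camera("wrist"); print(c["intrinsics"],c["T_tool_cam"])
print(robot.read_state(), robot.hold_point_z)
E
```

```text
pics
scene [[454.7043   0.     277.38  ]
 [  0.     454.7043 204.2627]
 [  0.       0.       1.    ]] [[-0.8424 -0.4191  0.3387  0.8495]
 [ 0.5388 -0.6654  0.5166  0.4794]
 [ 0.0088  0.6177  0.7864  0.8189]
 [ 0.      0.      0.      1.    ]] ['img', 'intrinsics', 'world_from_camera']
top [[462.3773   0.     284.9833]
 [  0.     462.3773 204.1507]
 [  0.       0.       1.    ]] [[-0.0049  0.9967 -0.0808  0.4539]
 [-0.9997 -0.0029  0.0239 -0.0074]
 [ 0.0236  0.0809  0.9964  1.1121]
 [ 0.      0.      0.      1.    ]] ['img', 'intrinsics', 'world_from_camera']
[[325.1923   0.     283.7187]
 [  0.     325.1923 206.0251]
 [  0.       0.       1.    ]] [[-0.001   0.9617  0.2742  0.0755]
 [ 1.      0.001   0.0001 -0.0003]
 [-0.0001  0.2742 -0.9617 -0.2006]
 [ 0.      0.      0.      1.    ]]
{'clock': 0.15, 'joint_positions': array([-1.1538,  0.1164,  1.4421,  0.    ,  1.584 , -0.0378]), 'joint_vel': array([ 0.0001,  0.0003, -0.0028,  0.0006,  0.0009,  0.001 ]), 'effort': array([  0.003 , -72.1765, -62.295 ,   0.0782,   0.0225,  -0.    ]), 'position': array([ 0.2964, -0.6062,  0.1834]), 'ee_rot': array([-3.1407, -0.    ,  0.4548]), 'wrist_force': array([ 0.0009, -0.2937,  0.4106]), 'ft_torque': array([ 0.0029,  0.0195, -0.0139]), 'width': 0.9990480587146064} 0.0188
```

View pics/top0.png

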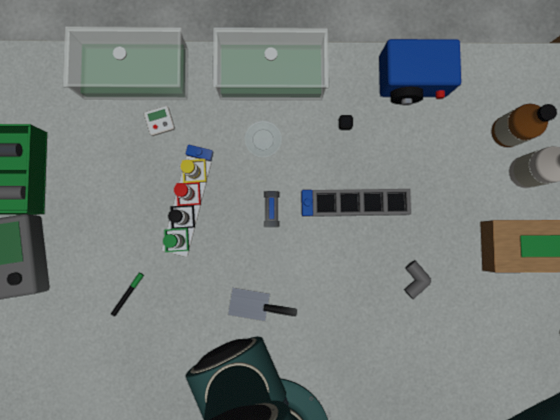

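View pics/scene0.png

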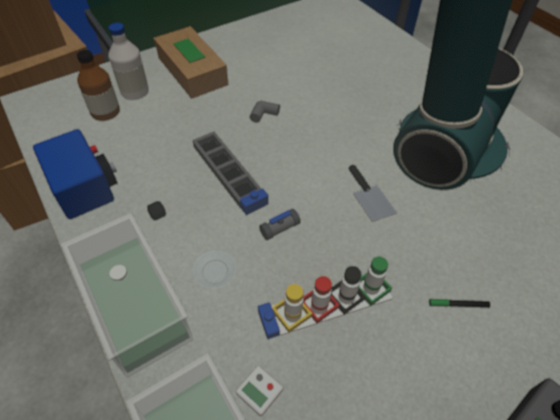

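```bash
cat > h.py <<'E'
import numpy as np, cv2
from cell import robot, read_camera
from scipy.spatial.transform import Rotation as Ro
np.set_printoptions(precision=4,suppress=True)
def ray(c,p):
    K=c["intrinsics"];T=c["world_from_camera"]
    d=np.array([(p[0]-K[0,2])/K[0,0],-(p[1]-K[1,2])/K[1,1],-1.]); return T[:3,3],T[:3,:3]@d
def on_plane(c,p,z):
    o,d=ray(c,p); return o+d*(z-o[2])/d[2]
def tri(a,b):
    A=0;B=0
    for o,d in (a,b):
        d=d/np.linalg.norm(d);P=np.eye(3)-np.outer(d,d);A=A+P;B=B+P@o
    x=np.linalg.solve(A,B); return x,[np.linalg.norm(np.cross(x-o,d/np.linalg.norm(d)))*1e3 for o,d in (a,b)]
HSV={'red':((0,120,60),(8,255,255)),'yellow':((20,110,70),(33,255,255)),'green':((50,110,40),(80,255,255)),'blue':((105,110,60),(125,255,255)),'dark':((0,0,0),(180,255,38))}
def blobs(img,col,roi,amin=12):
    x0,y0,x1,y1=roi; h=cv2.cvtColor(img[y0:y1,x0:x1],cv2.COLOR_RGB2HSV); m=cv2.inRange(h,*HSV[col])
    n,l,s,ce=cv2.connectedComponentsWithStats(m)
    return [(ce[i]+[x0,y0],s[i][4],s[i][:4]+[x0,y0,0,0]) for i in range(1,n) if s[i][4]>=amin]
E
python3 - <<'E'
from h import *
t=read_camera("top");s=read_camera("scene")
for n,c,rois in(("top",t,[(150,130,222,265),(295,180,420,225)]),("scene",s,[(250,240,400,345),(185,125,275,220)])):
    for r in rois:
        for col in HSV:
            for b in blobs(c["img"],col,r): print(n,col,b[0].round(1),b[1],b[2])
a=cv2.resize(t["img"][125:270,140:240],None,fx=4,fy=4,interpolation=cv2.INTER_CUBIC)
b=cv2.resize(t["img"][175:230,295:420],None,fx=3,fy=4,interpolation=cv2.INTER_CUBIC)
im=np.zeros((580,790,3),np.uint8); im[:,:400]=a; im[:220,410:785]=b
b=cv2.resize(s["img"][235:355,250:405],None,fx=2.4,fy=2.4,interpolation=cv2.INTER_CUBIC);im[225:225+b.shape[0],410:410+b.shape[1]]=b
cv2.imwrite("pics/z1.png",im[...,::-1])
E
```

```text
top red [184.4 192.5] 248 [174 183  27  23]
top yellow [191.3 168.4] 263 [181 159  26  24]
top yellow [196.9 174.7] 12 [193 171   7   7]
top green [182.9 234.2] 61 [170 228  19  22]
top green [169.  240.6] 165 [163 230  14  22]
top blue [198.4 152.1] 257 [186 145  26  15]
top dark [174.6 215.7] 145 [169 207  13  21]
top dark [193.1 217.3] 25 [192 206   3  21]
top blue [307.  202.5] 284 [302 190  11  26]
top dark [396.2 201.8] 297 [388 193  18  18]
top dark [325.6 202.7] 292 [317 194  19  18]
top dark [349.  202.1] 292 [341 194  18  18]
top dark [372.8 202. ] 286 [364 194  19  17]
scene red [322.9 284.7] 211 [316 277  16  17]
scene red [307.6 295. ] 25 [304 292   8   7]
scene red [326.7 309.4] 132 [309 296  30  25]
scene yellow [294.1 292.7] 233 [286 284  17  18]
scene yellow [291.2 315.7] 223 [273 300  39  31]
scene yellow [292.  315.7] 24 [286 313  14   5]
scene green [379.6 263.8] 142 [373 258  14  13]
scene green [387.8 288.5] 13 [386 285   4   7]
scene blue [268.1 318.9] 373 [259 303  20  32]
scene blue [253.2 197.4] 256 [241 189  26  18]
```

View pics/z1.png

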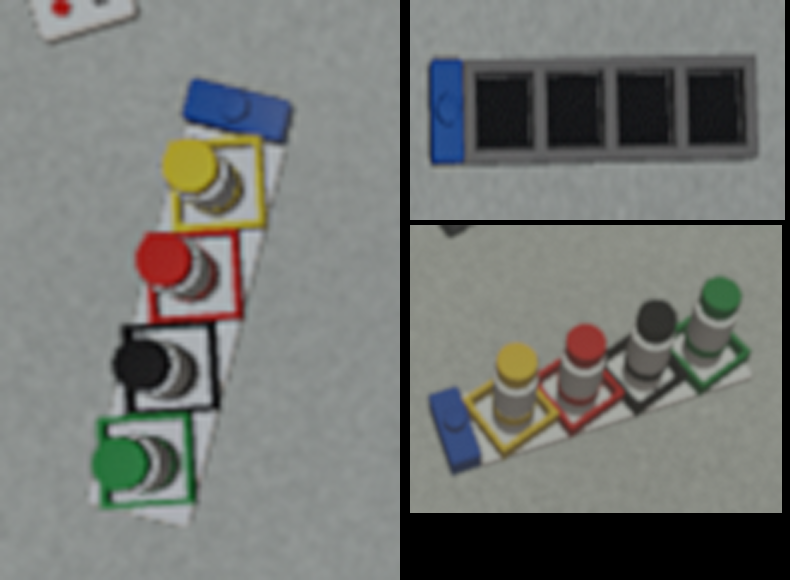

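```bash
python3 - <<'E'
from h import *
t=read_camera("top");s=read_camera("scene")
Z={'yellow':(190,166),'red':(164,259),'black':(142,364),'green':(121,464)}
S={'yellow':(517,362),'red':(586,342),'black':(656,318),'green':(720,296)}
for k in Z:
    p=(140+Z[k][0]/4-.4,125+Z[k][1]/4-.4); q=(250+(S[k][0]-410)/2.4-.3,235+(S[k][1]-225)/2.4-.3)
    print(k,on_plane(t,p,.103),on_plane(s,q,.103),*tri(ray(t,p),ray(s,q)))
P=np.array([on_plane(t,p,.026)[:2] for p in [(325.6,202.7),(349,202.1),(372.8,202),(396.2,201.8)]])
print("pockets green->yellow",P, np.linalg.norm(np.diff(P,axis=0),axis=1))
d=P[3]-P[0]; print("dir",np.degrees(np.arctan2(d[1],d[0])))
# cup ring outer corners (zoom): yellow, green
for k,cs in {'yellow':[(170,140),(263,136),(266,226),(176,231)],'red':[(148,236),(238,231),(243,318),(152,321)],'black':[(122,326),(213,323),(218,408),(127,411)],'green':[(97,417),(190,411),(195,503),(102,508)]}.items():
    c=np.array([on_plane(t,(140+u/4-.4,125+v/4-.4),.026)[:2] for u,v in cs]); print(k,c.mean(0),np.linalg.norm(np.diff(c,axis=0),axis=1))
E
```

```text
yellow [0.6201 0.1828 0.103 ] [0.6206 0.1879 0.103 ] [0.6199 0.1847 0.0975] [np.float64(1.4251276289843833), np.float64(1.425127628984413)]
red [0.5689 0.1963 0.103 ] [0.5687 0.2015 0.103 ] [0.5681 0.1985 0.098 ] [np.float64(1.7605738074696007), np.float64(1.760573807469375)]
black [0.5115 0.2074 0.103 ] [0.5127 0.2133 0.103 ] [0.5107 0.2099 0.0964] [np.float64(1.5177842357609879), np.float64(1.5177842357610871)]
green [0.4574 0.2179 0.103 ] [0.4598 0.2243 0.103 ] [0.4565 0.2206 0.095 ] [np.float64(1.2930313145294368), np.float64(1.293031314529437)]
pockets green->yellow [[ 0.5452 -0.1295]
 [ 0.5464 -0.185 ]
 [ 0.5465 -0.2416]
 [ 0.5468 -0.2973]] [0.0555 0.0566 0.0558]
dir -89.4337194629976
yellow [0.6226 0.1803] [0.0548 0.0537 0.0528]
red [0.5673 0.1934] [0.0528 0.0515 0.0531]
black [0.5141 0.2075] [0.0531 0.05   0.0529]
green [0.4601 0.2207] [0.054  0.0536 0.0538]
```

```bash
cat > go.py <<'E'
# usage: go.py x y z yawdeg  -> shift/turn in tool axes from measured pose
import sys
from h import *
s=robot.read_state(); R=Ro.from_euler('xyz',s["ee_rot"]); x,y,z,w=map(float,sys.argv[1:5])
print(s["clock"],s["position"],np.degrees(s["ee_rot"]),s["width"],s["wrist_force"])
G=Ro.from_euler('xyz',[np.pi,0,np.radians(w)])
print("shift",R.inv().apply(np.array([x,y,z])-s["position"]),"rot",(R.inv()*G).as_rotvec())
E
python3 go.py .620 .185 .22 166
```

```text
0.35 [ 0.2965 -0.6063  0.1838] [-179.9837    0.001    26.0577] 0.9997405023904817 [-0.3157  0.1993  0.805 ]
shift [ 0.6382 -0.5688 -0.0361] rot [-0.0001 -0.0003 -2.4425]
```

>>> servo_tool(
  rows=[
    [0.638,-0.569,-0.036,0,0,-2.442],
    [0.638,-0.569,-0.036,0,0,-2.442],
    [0.638,-0.569,-0.036,0,0,-2.442],
    [0.638,-0.569,-0.036,0,0,-2.442],
    [0.638,-0.569,-0.036,0,0,-2.442],
    [0.638,-0.569,-0.036,0,0,-2.442],
    [0.638,-0.569,-0.036,0,0,-2.442],
    [0.638,-0.569,-0.036,0,0,-2.442],
    [0.638,-0.569,-0.036,0,0,-2.442],
    [0.638,-0.569,-0.036,0,0,-2.442],
  ],
  claw=-1,
  newtons=20,
)

```text
clock: 1.18
position: [0.4541, -0.2191, 0.2018]
ee_rot: [3.141, 0.0, 1.711]
wrist_force: [0.7, -0.8, -0.2]
width: 1.005
```

```bash
python3 go.py .620 .185 .22 166
```

```text
1.1833 [ 0.4541 -0.2191  0.2018] [179.967    0.0238  98.0169] 1.0046243944396387 [ 0.7163 -0.7943 -0.1539]
shift [ 0.377   0.2206 -0.0182] rot [ 0.0003  0.0007 -1.1865]
```

>>> servo_tool(
  rows=[
    [0.377,0.22,-0.018,0,0,-1.186],
    [0.377,0.22,-0.018,0,0,-1.186],
    [0.377,0.22,-0.018,0,0,-1.186],
    [0.377,0.22,-0.018,0,0,-1.186],
    [0.377,0.22,-0.018,0,0,-1.186],
    [0.377,0.22,-0.018,0,0,-1.186],
    [0.377,0.22,-0.018,0,0,-1.186],
    [0.377,0.22,-0.018,0,0,-1.186],
    [0.377,0.22,-0.018,0,0,-1.186],
    [0.377,0.22,-0.018,0,0,-1.186],
  ],
)

```text
clock: 2.02
position: [0.6142, 0.1657, 0.2188]
ee_rot: [3.141, 0.0, 2.898]
wrist_force: [1.4, -1.3, 0.3]
width: 0.997
```

```bash
python3 go.py .620 .185 .22 166; python3 - <<'E'
from h import *
c=read_camera("wrist"); cv2.imwrite("pics/w1.png",c["img"][...,::-1])
E
```

```text
2.0167 [0.6142 0.1657 0.2188] [179.9915   0.0173 166.0676] 0.9972031456747151 [ 1.401  -1.3252  0.2522]
shift [-0.001   0.0202 -0.0012] rot [0.0001 0.0003 0.0012]
```

View pics/w1.png

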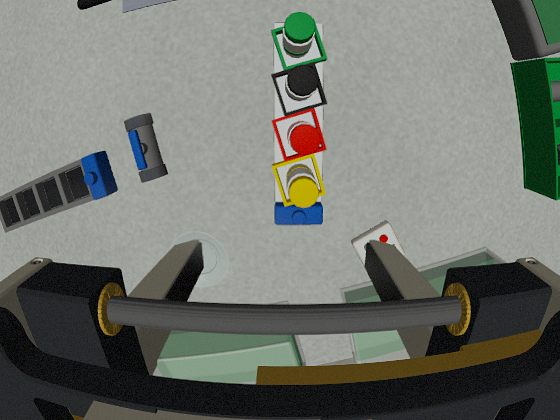

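```bash
cat >> h.py <<'E'
def wrist():
    s=robot.read_state(); c=read_camera("wrist"); W=np.eye(4); W[:3,:3]=Ro.from_euler('xyz',s["ee_rot"]).as_matrix(); W[:3,3]=s["position"]
    c["wfc"]=W@c["T_tool_cam"]; return c
def wplane(c,p,z):
    K=c["intrinsics"]; u=np.array([p[0]-K[0,2],p[1]-K[1,2]]); r=np.linalg.norm(u); th=r/K[0,0]; u=u/r*np.sin(th)
    d=c["wfc"][:3,:3]@np.array([u[0],-u[1],-np.cos(th)]); o=c["wfc"][:3,3]; return o+d*(z-o[2])/d[2]
E
python3 - <<'E'
from h import *
c=wrist(); print(c["wfc"][:3,3],robot.read_state()["joint_vel"])
for col in ('yellow','red','green'):
    for b in blobs(c["img"],col,(255,0,340,230),20): print(col,b[0],b[1],b[2])
im=cv2.resize(c["img"][0:235,240:360],None,fx=4,fy=4,interpolation=cv2.INTER_CUBIC)
im=np.hstack([im[:480],im[460:940]]); cv2.imwrite("pics/w2.png",np.clip(im[...,::-1].astype(int)*1.2,0,255))
E
python3 go.py .620 .185 .22 166
```

```text
[0.5411 0.1887 0.4186] [-0.0656 -0.0529  0.0576 -0.0205  0.0117  0.0136]
yellow [295.1751 185.8917] 1228 [267 154  54  54]
yellow [293.8333 168.8   ] 60 [282 166  27  11]
red [297.3628 136.6018] 1243 [267 107  55  54]
green [294.508   34.1979] 1132 [267  12  56  58]
2.1167 [0.6147 0.168  0.2177] [179.9772  -0.0686 166.015 ] 0.999536933108008 [ 0.0729 -0.3712 -0.5022]
shift [-0.001   0.0178 -0.0023] rot [ 0.0004 -0.0012  0.0003][ WARN:0@0.542] global loadsave.cpp:1063 imwrite_ Unsupported depth image for selected encoder is fallbacked to CV_8U.
```

View pics/w2.png

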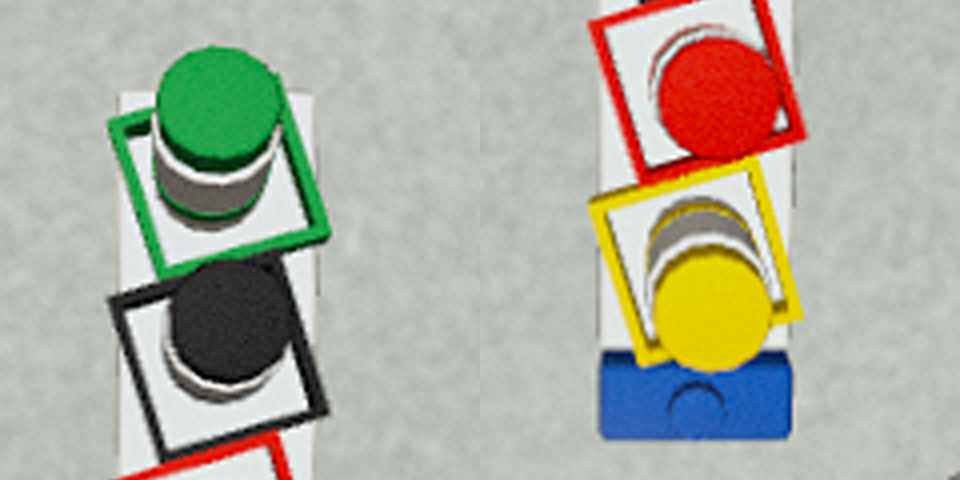

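```bash
python3 - <<'E'
from h import *
c=wrist()
print(c["wfc"][:3,3],robot.read_state()["joint_vel"])
c["wfc"][:3,3]=[0.5411,0.1887,0.4186]
for k,p in dict(green=(294.4,25.4),black=(297.6,79.6),red=(299.4,138.9),yellow=(297.6,192.1)).items(): print(k,wplane(c,p,.103))
E
python3 go.py .620 .185 .22 166
```

```text
[0.5404 0.1863 0.4184] [-0.0504 -0.0414  0.0352 -0.0104  0.0051  0.0053]
green [0.4557 0.2206 0.103 ]
black [0.5096 0.2102 0.103 ]
red [0.5661 0.1981 0.103 ]
yellow [0.6172 0.184  0.103 ]
2.1667 [0.6141 0.1656 0.2178] [-179.9713   -0.0671  165.8194] 0.9977247557509517 [ 0.3742 -1.3777  0.3333]
shift [-0.001   0.0202 -0.0022] rot [-0.0005 -0.0012 -0.0032]
```

>>> servo_tool(
  rows=[
    [0,0.019,0,0,0,0],
    [0,0.019,0,0,0,0],
    [0,0.019,0.03,0,0,0],
    [0,0.019,0.06,0,0,0],
    [0,0.019,0.09,0,0,0],
    [0,0.019,0.11,0,0,0],
    [0,0.019,0.12,0,0,0],
    [0,0.019,0.12,0,0,0],
    [0,0.019,0.12,0,0,0],
    [0,0.019,0.12,0,0,0],
  ],
)

```text
clock: 3.0
position: [0.6193, 0.1815, 0.1007]
ee_rot: [3.141, 0.002, 2.89]
wrist_force: [-0.5, -0.2, 0.6]
width: 0.997
```

```bash
python3 go.py .619 .1845 .042 166
```

```text
3.0 [0.6193 0.1815 0.1007] [179.9383   0.1215 165.5968] 0.9971988187887953 [-0.4533 -0.2318  0.6027]
shift [0.0011 0.0028 0.0587] rot [ 0.0011  0.0021 -0.007 ]
```

>>> servo_tool(
  rows=[
    [0.001,0.003,0.02,0,0,-0.005],
    [0.001,0.003,0.04,0,0,-0.005],
    [0.001,0.003,0.055,0,0,-0.005],
    [0.001,0.003,0.058,0,0,-0.005],
    [0.001,0.003,0.058,0,0,-0.005],
    [0.001,0.003,0.058,0,0,-0.005],
  ],
)

```text
clock: 3.5
position: [0.6188, 0.185, 0.0419]
ee_rot: [3.141, 0.001, 2.896]
wrist_force: [-0.5, 0.4, 1.3]
width: 1.0
```

>>> servo_tool(
  rows=[
    [0,0,0,0,0,0],
    [0,0,0,0,0,0],
    [0,0,0,0,0,0],
    [0,0,0,0,0,0],
    [0,0,0,0,0,0],
    [0,0,0,0,0,0],
    [0,0,0,0,0,0],
    [0,0,0,0,0,0],
  ],
  claw=1,
  newtons=20,
)

```text
clock: 4.17
position: [0.6183, 0.185, 0.0406]
ee_rot: [-3.142, -0.0, 2.896]
wrist_force: [-0.3, -0.0, 0.3]
width: 0.473
```

```bash
python3 go.py .619 .1845 .042 166
```

```text
4.1667 [0.6183 0.185  0.0406] [-179.9991   -0.0038  165.9177] 0.47255059028387714 [-0.2706 -0.0304  0.3032]
shift [-0.0008 -0.0003 -0.0014] rot [-0.     -0.0001 -0.0014]
```

>>> servo_tool(
  rows=[
    [0,0,0,0,0,0],
    [0,0,0,0,0,0],
    [0,0,0,0,0,0],
    [0,0,0,0,0,0],
    [0,0,0,0,0,0],
    [0,0,0,0,0,0],
  ],
)

```text
clock: 4.67
position: [0.6183, 0.185, 0.0406]
ee_rot: [-3.142, -0.0, 2.896]
wrist_force: [-0.4, -0.4, -0.5]
width: 0.353
```

>>> servo_tool(
  rows=[
    [0,0,-0.01,0,0,0],
    [0,0,-0.03,0,0,0],
    [0,0,-0.06,0,0,0],
    [0,0,-0.09,0,0,0],
    [0,0,-0.12,0,0,0],
    [0,0,-0.13,0,0,0],
    [0,0,-0.13,0,0,0],
    [0,0,-0.13,0,0,0],
  ],
)

```text
clock: 5.33
position: [0.6182, 0.1849, 0.1702]
ee_rot: [3.142, 0.0, 2.896]
wrist_force: [0.5, -0.0, -1.2]
width: 0.352
```

```bash
python3 go.py .547 -.297 .17 90.6; python3 - <<'E'
from h import *
c=wrist(); cv2.imwrite("pics/w3.png",c["img"][...,::-1])
E
```

```text
5.3333 [0.6182 0.1849 0.1702] [179.9993   0.0062 165.9206] 0.35245151924044243 [ 0.5025 -0.0135 -1.1971]
shift [-0.0482 -0.4848  0.0002] rot [0.0001 0.0001 1.3146]
```

View pics/w3.png

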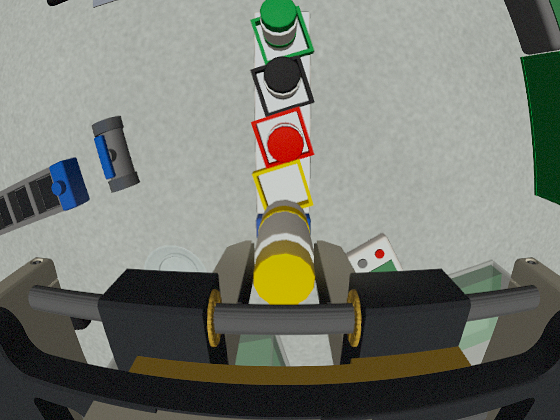

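>>> servo_tool(
  rows=[
    [-0.048,-0.485,0,0,0,1.314],
    [-0.048,-0.485,0,0,0,1.314],
    [-0.048,-0.485,0,0,0,1.314],
    [-0.048,-0.485,0,0,0,1.314],
    [-0.048,-0.485,0,0,0,1.314],
    [-0.048,-0.485,0,0,0,1.314],
    [-0.048,-0.485,0,0,0,1.314],
    [-0.048,-0.485,0,0,0,1.314],
    [-0.048,-0.485,0,0,0,1.314],
    [-0.048,-0.485,0,0,0,1.314],
  ],
)

```text
clock: 6.22
position: [0.5558, -0.2289, 0.1685]
ee_rot: [-3.139, -0.001, 1.64]
wrist_force: [1.9, 0.4, -0.3]
width: 0.354
```

```bash
python3 go.py .547 -.297 .17 90.6
```

```text
6.2167 [ 0.5558 -0.2289  0.1685] [-179.8647   -0.0763   93.9394] 0.35363740751702577 [ 1.9159  0.3516 -0.3309]
shift [-0.0673 -0.0135 -0.0016] rot [-0.0024 -0.0013  0.0583]
```

>>> servo_tool(
  rows=[
    [-0.03,-0.007,0,0,0,0.03],
    [-0.05,-0.01,0,0,0,0.045],
    [-0.05,-0.01,0,0,0,0.045],
    [-0.05,-0.01,0,0,0,0.045],
    [-0.05,-0.01,0,0,0,0.045],
    [-0.05,-0.01,0,0,0,0.045],
    [-0.05,-0.01,0,0,0,0.045],
    [-0.05,-0.01,0,0,0,0.045],
  ],
)

```text
clock: 6.88
position: [0.5512, -0.277, 0.1706]
ee_rot: [-3.142, -0.0, 1.602]
wrist_force: [0.4, -0.2, -1.9]
width: 0.356
```

```bash
python3 go.py .547 -.297 .17 90.6; python3 - <<'E'
from h import *
c=wrist(); cv2.imwrite("pics/w4.png",c["img"][...,::-1])
print(c["wfc"][:3,3])
E
```

```text
6.8833 [ 0.5512 -0.277   0.1706] [-179.9979   -0.004    91.7895] 0.3557967001461005 [ 0.4143 -0.246  -1.9243]
shift [-0.0199 -0.0048  0.0006] rot [-0.     -0.0001  0.0208]
[ 0.5481 -0.2009  0.3711]
```

View pics/w4.png

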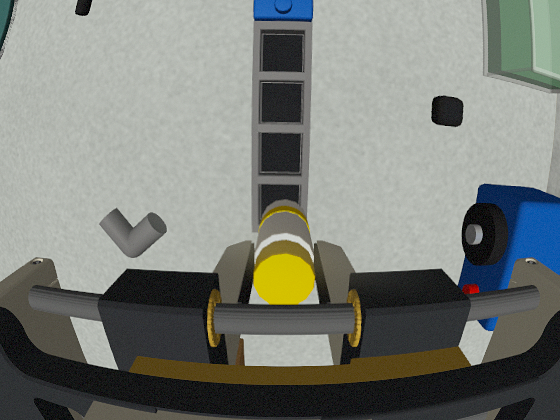

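```bash
python3 - <<'E'
from h import *
c=wrist()
for b in blobs(c["img"],'dark',(255,25,310,180),200): print(b[0],b[1],b[2],wplane(c,b[2][:2]+(b[2][2:]-1)/2,.026))
for b in blobs(c["img"],'blue',(245,0,325,25),100): print('blue',b[0],b[2])
E
python3 go.py .547 -.297 .041 90.6
```

```text
[281.728   52.3989] 930 [263  35  39  36] [ 0.5442 -0.1332  0.026 ]
[281.3907  98.2084] 691 [262  83  39  39] [ 0.5448 -0.1866  0.026 ]
[279.9    151.3447] 940 [262 133  38  38] [ 0.5458 -0.2393  0.026 ]
blue [282.9447   9.9764] [253   0  60  22]
6.9833 [ 0.5511 -0.2773  0.1707] [179.9933   0.0033  91.7644] 0.3561651935596496 [-0.9242  0.3842 -1.3648]
shift [-0.0196 -0.0048  0.1297] rot [0.0001 0.0001 0.0203]
```

>>> servo_tool(
  rows=[
    [-0.02,-0.005,0,0,0,0.02],
    [-0.02,-0.005,0,0,0,0.02],
    [-0.02,-0.005,0,0,0,0.02],
    [-0.02,-0.005,0.02,0,0,0.02],
    [-0.02,-0.005,0.05,0,0,0.02],
    [-0.02,-0.005,0.075,0,0,0.02],
    [-0.02,-0.005,0.09,0,0,0.02],
    [-0.02,-0.005,0.09,0,0,0.02],
    [-0.02,-0.005,0.09,0,0,0.02],
  ],
)

```text
clock: 7.73
position: [0.5467, -0.2977, 0.0809]
ee_rot: [-3.141, -0.0, 1.581]
wrist_force: [0.2, 0.4, 0.2]
width: 0.357
```

```bash
python3 go.py .5465 -.2975 .041 90.6
```

```text
7.7333 [ 0.5467 -0.2977  0.0809] [-179.9739   -0.0194   90.5927] 0.357066985337217 [0.2349 0.3955 0.1999]
shift [ 0.0002 -0.0001  0.0399] rot [-0.0005 -0.0003 -0.0001]
```

>>> servo_tool(
  rows=[
    [0,0,0.012,0,0,0],
    [0,0,0.024,0,0,0],
    [0,0,0.032,0,0,0],
    [0,0,0.036,0,0,0],
    [0,0,0.038,0,0,0],
    [0,0,0.039,0,0,0],
    [0,0,0.04,0,0,0],
    [0,0,0.04,0,0,0],
    [0,0,0.04,0,0,0],
  ],
)

```text
clock: 8.48
position: [0.5467, -0.2981, 0.041]
ee_rot: [3.141, 0.0, 1.581]
wrist_force: [-0.1, 0.4, -0.4]
width: 0.356
```

```bash
python3 go.py .5465 -.2975 .041 90.6
```

```text
8.4833 [ 0.5467 -0.2981  0.041 ] [179.977    0.0147  90.5702] 0.3560146217102942 [-0.0984  0.3509 -0.3909]
shift [ 0.0006 -0.0002  0.    ] rot [ 0.0004  0.0003 -0.0005]
```

>>> servo_tool(
  rows=[
    [0,0,0.0005,0,0,0],
    [0,0,0.001,0,0,0],
    [0,0,0.001,0,0,0],
    [0,0,0.001,0,0,0],
  ],
)

```text
clock: 8.82
position: [0.5469, -0.2982, 0.0406]
ee_rot: [3.141, 0.001, 1.581]
wrist_force: [-1.4, 0.1, 5.6]
width: 0.35
```

>>> servo_tool(
  rows=[
    [0,0,0,0,0,0],
    [0,0,0,0,0,0],
    [0,0,0,0,0,0],
    [0,0,0,0,0,0],
    [0,0,0,0,0,0],
    [0,0,0,0,0,0],
  ],
  claw=0.0,
)

```text
clock: 9.32
position: [0.5465, -0.298, 0.0396]
ee_rot: [-3.141, -0.0, 1.581]
wrist_force: [-0.4, -0.5, 0.6]
width: 0.499
```

>>> servo_tool(
  rows=[
    [0,0,-0.02,0,0,0],
    [0,0,-0.05,0,0,0],
    [0,0,-0.09,0,0,0],
    [0,0,-0.13,0,0,0],
    [0,0,-0.14,0,0,0],
    [0,0,-0.14,0,0,0],
  ],
)

```text
clock: 9.82
position: [0.5478, -0.2987, 0.1839]
ee_rot: [3.137, 0.003, 1.581]
wrist_force: [-0.6, 0.3, 0.1]
width: 0.501
```

```bash
python3 go.py .567 .198 .18 166; python3 - <<'E'
from h import *
c=wrist(); t=read_camera("top"); im=np.hstack([c["img"],cv2.resize(t["img"][130:270,295:425],(240,258))if 0 else np.zeros((420,240,3),np.uint8)])
im[:258,560:]=cv2.resize(t["img"][130:270,295:425],(240,258)); cv2.imwrite("pics/w5.png",im[...,::-1])
E
```

```text
9.8167 [ 0.5478 -0.2987  0.1839] [179.7102   0.1779  90.5725] 0.5014278861927355 [-0.5905  0.3139  0.1023]
shift [0.4965 0.0242 0.0025] rot [ 0.0023  0.006  -1.3164]
```

View pics/w5.png

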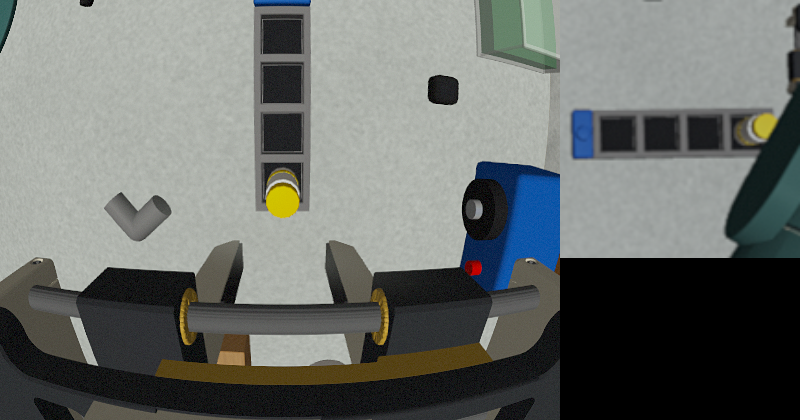

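>>> servo_tool(
  rows=[
    [0.496,0.024,0,0,0,-1.316],
    [0.496,0.024,0,0,0,-1.316],
    [0.496,0.024,0,0,0,-1.316],
    [0.496,0.024,0,0,0,-1.316],
    [0.496,0.024,0,0,0,-1.316],
    [0.496,0.024,0,0,0,-1.316],
    [0.496,0.024,0,0,0,-1.316],
    [0.496,0.024,0,0,0,-1.316],
    [0.496,0.024,0,0,0,-1.316],
    [0.496,0.024,0,0,0,-1.316],
  ],
  claw=-0.4,
)

```text
clock: 10.75
position: [0.5615, 0.1203, 0.1775]
ee_rot: [-3.14, -0.002, 2.837]
wrist_force: [-0.4, -0.1, -0.4]
width: 0.701
```

```bash
python3 go.py .567 .198 .18 166
```

```text
10.75 [0.5615 0.1203 0.1775] [-179.9307   -0.1343  162.5459] 0.7005063280597178 [-0.4219 -0.0686 -0.4353]
shift [ 0.0181  0.0757 -0.0026] rot [-0.0011 -0.0024 -0.0603]
```

>>> servo_tool(
  rows=[
    [0.009,0.038,0,0,0,-0.06],
    [0.018,0.07,0,0,0,-0.06],
    [0.018,0.076,0,0,0,-0.06],
    [0.018,0.076,0,0,0,-0.06],
    [0.018,0.076,0.02,0,0,-0.06],
    [0.018,0.076,0.04,0,0,-0.06],
    [0.018,0.076,0.05,0,0,-0.06],
    [0.018,0.076,0.05,0,0,-0.06],
    [0.018,0.076,0.05,0,0,-0.06],
  ],
)

```text
clock: 11.5
position: [0.5685, 0.1953, 0.1293]
ee_rot: [-3.141, -0.001, 2.89]
wrist_force: [0.1, -0.3, 0.6]
width: 0.701
```

```bash
python3 go.py .567 .198 .041 166
```

```text
11.5 [0.5685 0.1953 0.1293] [-179.9593   -0.061   165.5735] 0.7007649807332664 [ 0.0542 -0.2576  0.5699]
shift [0.002  0.0023 0.0883] rot [-0.0007 -0.0011 -0.0074]
```

>>> servo_tool(
  rows=[
    [0.002,0.002,0.01,0,0,-0.007],
    [0.002,0.002,0.03,0,0,-0.007],
    [0.002,0.002,0.055,0,0,-0.007],
    [0.002,0.002,0.075,0,0,-0.007],
    [0.002,0.002,0.085,0,0,-0.007],
    [0.002,0.002,0.088,0,0,-0.007],
    [0.002,0.002,0.088,0,0,-0.007],
    [0.002,0.002,0.088,0,0,-0.007],
  ],
)

```text
clock: 12.17
position: [0.5679, 0.1988, 0.043]
ee_rot: [3.141, 0.001, 2.898]
wrist_force: [1.0, 0.2, 0.5]
width: 0.703
```

>>> servo_tool(
  rows=[
    [0,0,0,0,0,0],
    [0,0,0,0,0,0],
    [0,0,0,0,0,0],
    [0,0,0,0,0,0],
    [0,0,0,0,0,0],
    [0,0,0,0,0,0],
    [0,0,0,0,0,0],
    [0,0,0,0,0,0],
    [0,0,0,0,0,0],
  ],
  claw=1,
)

```text
clock: 12.92
position: [0.5673, 0.1987, 0.0418]
ee_rot: [3.141, 0.0, 2.898]
wrist_force: [-0.8, 0.7, 3.3]
width: 0.347
```

```bash
python3 go.py .567 .198 .041 166
```

```text
12.9167 [0.5673 0.1987 0.0418] [179.9915   0.0109 166.0327] 0.3466843237700267 [-0.7597  0.735   3.3174]
shift [ 0.0001 -0.0008  0.0008] rot [0.0001 0.0002 0.0006]
```

>>> servo_tool(
  rows=[
    [0,0,-0.01,0,0,0],
    [0,0,-0.03,0,0,0],
    [0,0,-0.06,0,0,0],
    [0,0,-0.09,0,0,0],
    [0,0,-0.12,0,0,0],
    [0,0,-0.13,0,0,0],
    [0,0,-0.13,0,0,0],
    [0,0,-0.13,0,0,0],
  ],
)

```text
clock: 13.58
position: [0.5671, 0.1986, 0.1709]
ee_rot: [-3.141, -0.0, 2.898]
wrist_force: [0.5, 0.6, -1.5]
width: 0.353
```

>>> servo_tool(
  rows=[
    [-0.086,-0.433,0,0,0,1.316],
    [-0.086,-0.433,0,0,0,1.316],
    [-0.086,-0.433,0,0,0,1.316],
    [-0.086,-0.433,0,0,0,1.316],
    [-0.086,-0.433,0,0,0,1.316],
    [-0.086,-0.433,0,0,0,1.316],
    [-0.086,-0.433,0,0,0,1.316],
    [-0.086,-0.433,0,0,0,1.316],
    [-0.086,-0.433,0,0,0,1.316],
    [-0.086,-0.433,0,0,0,1.316],
  ],
)

```text
clock: 14.42
position: [0.546, -0.2192, 0.1691]
ee_rot: [-3.139, -0.001, 1.642]
wrist_force: [-0.1, -0.7, -1.1]
width: 0.353
```

```bash
python3 go.py .546 -.242 .042 90.6
```

```text
14.4167 [ 0.546  -0.2192  0.1691] [-179.8475   -0.0848   94.0523] 0.3533550382169595 [-0.0721 -0.6629 -1.0929]
shift [-0.0229 -0.0013  0.1271] rot [-0.0027 -0.0014  0.0603]
```

>>> servo_tool(
  rows=[
    [-0.02,-0.001,0,0,0,0.05],
    [-0.023,-0.001,0,0,0,0.06],
    [-0.023,-0.001,0,0,0,0.06],
    [-0.023,-0.001,0.02,0,0,0.06],
    [-0.023,-0.001,0.05,0,0,0.06],
    [-0.023,-0.001,0.075,0,0,0.06],
    [-0.023,-0.001,0.085,0,0,0.06],
    [-0.023,-0.001,0.085,0,0,0.06],
    [-0.023,-0.001,0.085,0,0,0.06],
  ],
)

```text
clock: 15.17
position: [0.5482, -0.2397, 0.0869]
ee_rot: [-3.141, -0.0, 1.589]
wrist_force: [-0.7, 0.7, 0.7]
width: 0.354
```

```bash
python3 go.py .546 -.242 .042 90.6
```

```text
15.1667 [ 0.5482 -0.2397  0.0869] [-179.9703   -0.0196   91.0556] 0.3539727239054662 [-0.6938  0.6992  0.7073]
shift [-0.0022 -0.0022  0.0449] rot [-0.0005 -0.0003  0.008 ]
```

>>> servo_tool(
  rows=[
    [-0.002,-0.002,0.012,0,0,0.008],
    [-0.002,-0.002,0.025,0,0,0.008],
    [-0.002,-0.002,0.035,0,0,0.008],
    [-0.002,-0.002,0.04,0,0,0.008],
    [-0.002,-0.002,0.042,0,0,0.008],
    [-0.002,-0.002,0.0435,0,0,0.008],
    [-0.002,-0.002,0.0445,0,0,0.008],
    [-0.002,-0.002,0.0455,0,0,0.008],
    [-0.002,-0.002,0.0455,0,0,0.008],
    [-0.002,-0.002,0.0455,0,0,0.008],
  ],
)

```text
clock: 16.0
position: [0.5464, -0.2427, 0.0418]
ee_rot: [3.141, 0.0, 1.58]
wrist_force: [-0.4, 0.5, 4.1]
width: 0.356
```

```bash
python3 go.py .546 -.242 .042 90.6
```

```text
16.0 [ 0.5464 -0.2427  0.0418] [179.9532   0.0242  90.5151] 0.3559240160156852 [-0.4265  0.5338  4.0773]
shift [ 0.0007 -0.0004 -0.0002] rot [ 0.0008  0.0004 -0.0015]
```

>>> servo_tool(
  rows=[
    [0,0,0,0,0,0],
    [0,0,0,0,0,0],
    [0,0,0,0,0,0],
    [0,0,0,0,0,0],
    [0,0,0,0,0,0],
    [0,0,0,0,0,0],
  ],
  claw=0.0,
)

```text
clock: 16.5
position: [0.5461, -0.2425, 0.0411]
ee_rot: [-3.141, -0.0, 1.58]
wrist_force: [-0.1, -0.1, -0.0]
width: 0.493
```

>>> servo_tool(
  rows=[
    [0,0,-0.02,0,0,0],
    [0,0,-0.05,0,0,0],
    [0,0,-0.09,0,0,0],
    [0,0,-0.13,0,0,0],
    [0,0,-0.14,0,0,0],
    [0,0,-0.14,0,0,0],
  ],
)

```text
clock: 17.0
position: [0.5473, -0.2431, 0.1853]
ee_rot: [3.136, 0.003, 1.58]
wrist_force: [0.7, -0.5, 0.0]
width: 0.495
```

>>> servo_tool(
  rows=[
    [0.453,-0.032,0,0,0,-1.317],
    [0.453,-0.032,0,0,0,-1.317],
    [0.453,-0.032,0,0,0,-1.317],
    [0.453,-0.032,0,0,0,-1.317],
    [0.453,-0.032,0,0,0,-1.317],
    [0.453,-0.032,0,0,0,-1.317],
    [0.453,-0.032,0,0,0,-1.317],
    [0.453,-0.032,0,0,0,-1.317],
    [0.453,-0.032,0,0,0,-1.317],
    [0.453,-0.032,0,0,0,-1.317],
  ],
  claw=-0.4,
)

```text
clock: 17.83
position: [0.512, 0.1747, 0.1797]
ee_rot: [-3.141, -0.001, 2.836]
wrist_force: [1.0, -0.4, -0.4]
width: 0.698
```

```bash
python3 go.py .5105 .210 .18 166
```

```text
17.8333 [0.512  0.1747 0.1797] [-179.9584   -0.0613  162.4901] 0.697866770307377 [ 1.0249 -0.362  -0.3557]
shift [ 0.0121  0.0332 -0.0003] rot [-0.0007 -0.0011 -0.0613]
```

>>> servo_tool(
  rows=[
    [0.012,0.033,0,0,0,-0.061],
    [0.012,0.033,0,0,0,-0.061],
    [0.012,0.033,0,0,0,-0.061],
    [0.012,0.033,0.01,0,0,-0.061],
    [0.012,0.033,0.03,0,0,-0.061],
    [0.012,0.033,0.045,0,0,-0.061],
    [0.012,0.033,0.05,0,0,-0.061],
    [0.012,0.033,0.05,0,0,-0.061],
    [0.012,0.033,0.05,0,0,-0.061],
  ],
)

```text
clock: 18.58
position: [0.5119, 0.2071, 0.1312]
ee_rot: [-3.141, -0.0, 2.889]
wrist_force: [0.1, 0.2, 0.4]
width: 0.702
```

```bash
python3 go.py .5105 .210 .041 166; python3 - <<'E'
from h import *
c=wrist(); cv2.imwrite("pics/w6.png",c["img"][...,::-1])
E
```

```text
18.5833 [0.5119 0.2071 0.1312] [-179.99     -0.0084  165.55  ] 0.7022571068185184 [0.0845 0.226  0.3546]
shift [0.002  0.0025 0.0902] rot [-0.0002 -0.0001 -0.0079]
```

View pics/w6.png

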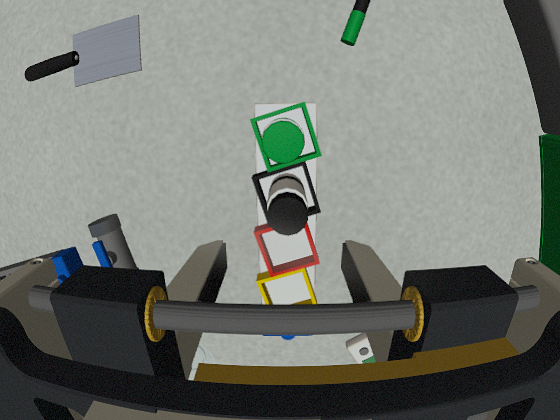

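Black and green are as expected, with the black cap at (288,213) centred between the fingers. Descend and grip.

>>> servo_tool(
  rows=[
    [0.002,0.002,0.01,0,0,-0.007],
    [0.002,0.002,0.03,0,0,-0.007],
    [0.002,0.002,0.055,0,0,-0.007],
    [0.002,0.002,0.075,0,0,-0.007],
    [0.002,0.002,0.085,0,0,-0.007],
    [0.002,0.002,0.09,0,0,-0.007],
    [0.002,0.002,0.09,0,0,-0.007],
    [0.002,0.002,0.09,0,0,-0.007],
  ],
)

```text
clock: 19.3
position: [0.5108, 0.2105, 0.0421]
ee_rot: [3.141, 0.001, 2.898]
wrist_force: [-0.4, 0.3, -0.0]
width: 0.701
```

>>> servo_tool(
  rows=[
    [0,0,0,0,0,0],
    [0,0,0,0,0,0],
    [0,0,0,0,0,0],
    [0,0,0,0,0,0],
    [0,0,0,0,0,0],
    [0,0,0,0,0,0],
    [0,0,0,0,0,0],
    [0,0,0,0,0,0],
    [0,0,0,0,0,0],
  ],
  claw=1,
)

```text
clock: 20.05
position: [0.5104, 0.2103, 0.0414]
ee_rot: [3.141, 0.0, 2.898]
wrist_force: [-0.5, -1.5, 3.3]
width: 0.356
```

```bash
python3 go.py .5455 -.186 .041 90.6
```

```text
20.05 [0.5104 0.2103 0.0414] [179.9909   0.0151 166.0307] 0.35564711003120203 [-0.4609 -1.4589  3.2551]
shift [-0.1297 -0.3762  0.0003] rot [0.0003 0.0001 1.3165]
```

>>> servo_tool(
  rows=[
    [0,0,-0.01,0,0,0],
    [0,0,-0.03,0,0,0],
    [0,0,-0.06,0,0,0],
    [0,0,-0.09,0,0,0],
    [0,0,-0.12,0,0,0],
    [0,0,-0.13,0,0,0],
    [0,0,-0.13,0,0,0],
    [0,0,-0.13,0,0,0],
  ],
)

```text
clock: 20.72
position: [0.5102, 0.2103, 0.1705]
ee_rot: [-3.142, -0.0, 2.898]
wrist_force: [0.0, -0.4, -1.8]
width: 0.356
```

>>> servo_tool(
  rows=[
    [-0.13,-0.376,0,0,0,1.316],
    [-0.13,-0.376,0,0,0,1.316],
    [-0.13,-0.376,0,0,0,1.316],
    [-0.13,-0.376,0,0,0,1.316],
    [-0.13,-0.376,0,0,0,1.316],
    [-0.13,-0.376,0,0,0,1.316],
    [-0.13,-0.376,0,0,0,1.316],
    [-0.13,-0.376,0,0,0,1.316],
    [-0.13,-0.376,0,0,0,1.316],
    [-0.13,-0.376,0,0,0,1.316],
  ],
)

```text
clock: 21.55
position: [0.5446, -0.1894, 0.1684]
ee_rot: [-3.138, -0.001, 1.64]
wrist_force: [0.3, 0.9, -2.1]
width: 0.353
```

```bash
python3 go.py .5455 -.186 .042 90.6
```

```text
21.55 [ 0.5446 -0.1894  0.1684] [-179.8158   -0.0437   93.9489] 0.35337220728599594 [ 0.3035  0.9266 -2.1146]
shift [0.0033 0.0015 0.1264] rot [-0.0032 -0.0007  0.0584]
```

>>> servo_tool(
  rows=[
    [0,0,0,0,0,0.05],
    [0,0,0,0,0,0.058],
    [0,0,0,0,0,0.058],
    [0,0,0.02,0,0,0.058],
    [0,0,0.05,0,0,0.058],
    [0,0,0.075,0,0,0.058],
    [0,0,0.085,0,0,0.058],
    [0,0,0.085,0,0,0.058],
    [0,0,0.085,0,0,0.058],
  ],
)

```text
clock: 22.3
position: [0.5458, -0.1854, 0.0866]
ee_rot: [-3.141, -0.0, 1.592]
wrist_force: [-0.4, 0.1, -0.7]
width: 0.353
```

```bash
python3 go.py .5455 -.186 .0415 90.6
```

```text
22.3 [ 0.5458 -0.1854  0.0866] [-179.9824   -0.0095   91.1907] 0.3530529062825859 [-0.3735  0.0865 -0.699 ]
shift [-0.0006 -0.0003  0.0451] rot [-0.0003 -0.0002  0.0103]
```

>>> servo_tool(
  rows=[
    [0,0,0.012,0,0,0.01],
    [0,0,0.025,0,0,0.01],
    [0,0,0.035,0,0,0.01],
    [0,0,0.04,0,0,0.01],
    [0,0,0.042,0,0,0.01],
    [0,0,0.0435,0,0,0.01],
    [0,0,0.0445,0,0,0.01],
    [0,0,0.0455,0,0,0.01],
    [0,0,0.0455,0,0,0.01],
    [0,0,0.0455,0,0,0.01],
  ],
)

```text
clock: 23.13
position: [0.546, -0.1861, 0.0413]
ee_rot: [3.141, 0.0, 1.58]
wrist_force: [-1.5, 0.6, 3.5]
width: 0.355
```

```bash
python3 go.py .5455 -.186 .0415 90.6
```

```text
23.1333 [ 0.546  -0.1861  0.0413] [179.9486   0.0214  90.5135] 0.3547139632239292 [-1.5134  0.5756  3.5478]
shift [ 0.0001 -0.0005 -0.0002] rot [ 0.0009  0.0004 -0.0015]
```

>>> servo_tool(
  rows=[
    [0,0,0,0,0,0],
    [0,0,0,0,0,0],
    [0,0,0,0,0,0],
    [0,0,0,0,0,0],
    [0,0,0,0,0,0],
    [0,0,0,0,0,0],
  ],
  claw=0.0,
)

```text
clock: 23.63
position: [0.5457, -0.1859, 0.0406]
ee_rot: [-3.142, -0.0, 1.58]
wrist_force: [0.4, -0.1, -0.6]
width: 0.497
```

>>> servo_tool(
  rows=[
    [0,0,-0.02,0,0,0],
    [0,0,-0.05,0,0,0],
    [0,0,-0.09,0,0,0],
    [0,0,-0.13,0,0,0],
    [0,0,-0.14,0,0,0],
    [0,0,-0.14,0,0,0],
  ],
)

```text
clock: 24.13
position: [0.547, -0.1864, 0.1847]
ee_rot: [3.136, 0.002, 1.58]
wrist_force: [-0.1, -0.4, -1.3]
width: 0.499
```

>>> servo_tool(
  rows=[
    [0.407,-0.086,0,0,0,-1.317],
    [0.407,-0.086,0,0,0,-1.317],
    [0.407,-0.086,0,0,0,-1.317],
    [0.407,-0.086,0,0,0,-1.317],
    [0.407,-0.086,0,0,0,-1.317],
    [0.407,-0.086,0,0,0,-1.317],
    [0.407,-0.086,0,0,0,-1.317],
    [0.407,-0.086,0,0,0,-1.317],
    [0.407,-0.086,0,0,0,-1.317],
    [0.407,-0.086,0,0,0,-1.317],
  ],
  claw=-0.4,
)

```text
clock: 24.97
position: [0.4547, 0.2221, 0.1792]
ee_rot: [-3.141, -0.001, 2.836]
wrist_force: [0.3, -0.3, 0.9]
width: 0.701
```

```bash
python3 go.py .456 .2205 .18 166
```

```text
24.9667 [0.4547 0.2221 0.1792] [-179.9573   -0.0491  162.4946] 0.7010976171695297 [ 0.2932 -0.27    0.9058]
shift [-0.0017 -0.0011 -0.0008] rot [-0.0007 -0.0009 -0.0612]
```

>>> servo_tool(
  rows=[
    [0,0,0,0,0,-0.061],
    [0,0,0,0,0,-0.061],
    [0,0,0.01,0,0,-0.061],
    [0,0,0.03,0,0,-0.061],
    [0,0,0.045,0,0,-0.061],
    [0,0,0.05,0,0,-0.061],
    [0,0,0.05,0,0,-0.061],
    [0,0,0.05,0,0,-0.061],
  ],
)

```text
clock: 25.63
position: [0.4563, 0.2195, 0.1306]
ee_rot: [-3.141, -0.0, 2.888]
wrist_force: [-0.0, -0.5, 0.1]
width: 0.701
```

```bash
python3 go.py .456 .2205 .041 166
```

```text
25.6333 [0.4563 0.2195 0.1306] [-179.9896   -0.0131  165.4893] 0.7012785831626283 [-0.0376 -0.4982  0.1126]
shift [0.0005 0.0009 0.0896] rot [-0.0002 -0.0002 -0.0089]
```

>>> servo_tool(
  rows=[
    [0,0.001,0.01,0,0,-0.008],
    [0,0.001,0.03,0,0,-0.008],
    [0,0.001,0.055,0,0,-0.008],
    [0,0.001,0.075,0,0,-0.008],
    [0,0.001,0.085,0,0,-0.008],
    [0,0.001,0.09,0,0,-0.008],
    [0,0.001,0.09,0,0,-0.008],
    [0,0.001,0.09,0,0,-0.008],
  ],
)

```text
clock: 26.3
position: [0.4568, 0.2214, 0.0417]
ee_rot: [3.141, 0.001, 2.899]
wrist_force: [0.4, 0.3, -0.4]
width: 0.703
```

>>> servo_tool(
  rows=[
    [0,0,0,0,0,0],
    [0,0,0,0,0,0],
    [0,0,0,0,0,0],
    [0,0,0,0,0,0],
    [0,0,0,0,0,0],
    [0,0,0,0,0,0],
    [0,0,0,0,0,0],
    [0,0,0,0,0,0],
    [0,0,0,0,0,0],
  ],
  claw=1,
)

```text
clock: 27.05
position: [0.4564, 0.2212, 0.0408]
ee_rot: [3.142, 0.0, 2.899]
wrist_force: [-0.0, -1.1, 2.8]
width: 0.356
```

```bash
python3 go.py .545 -.130 .041 90.6
```

```text
27.05 [0.4564 0.2212 0.0408] [179.995    0.0137 166.0882] 0.3555900272672513 [-0.0323 -1.0792  2.8328]
shift [-0.1705 -0.3196 -0.0002] rot [0.0002 0.0001 1.3175]
```

>>> servo_tool(
  rows=[
    [0,0,-0.01,0,0,0],
    [0,0,-0.03,0,0,0],
    [0,0,-0.06,0,0,0],
    [0,0,-0.09,0,0,0],
    [0,0,-0.12,0,0,0],
    [0,0,-0.13,0,0,0],
    [0,0,-0.13,0,0,0],
    [0,0,-0.13,0,0,0],
  ],
)

```text
clock: 27.72
position: [0.4562, 0.2212, 0.17]
ee_rot: [-3.142, -0.0, 2.899]
wrist_force: [0.0, 0.1, -2.3]
width: 0.351
```

>>> servo_tool(
  rows=[
    [-0.17,-0.32,0,0,0,1.317],
    [-0.17,-0.32,0,0,0,1.317],
    [-0.17,-0.32,0,0,0,1.317],
    [-0.17,-0.32,0,0,0,1.317],
    [-0.17,-0.32,0,0,0,1.317],
    [-0.17,-0.32,0,0,0,1.317],
    [-0.17,-0.32,0,0,0,1.317],
    [-0.17,-0.32,0,0,0,1.317],
    [-0.17,-0.32,0,0,0,1.317],
    [-0.17,-0.32,0,0,0,1.317],
  ],
)

```text
clock: 28.55
position: [0.544, -0.1346, 0.1675]
ee_rot: [-3.138, -0.0, 1.639]
wrist_force: [-0.0, 0.4, -0.7]
width: 0.354
```

```bash
python3 go.py .545 -.130 .041 90.6
```

```text
28.55 [ 0.544  -0.1346  0.1675] [-179.7807   -0.0172   93.903 ] 0.3537172397974922 [-0.0373  0.3795 -0.7183]
shift [0.0045 0.0018 0.1265] rot [-0.0038 -0.0002  0.0576]
```

>>> servo_tool(
  rows=[
    [0,0,0,0,0,0.05],
    [0,0,0,0,0,0.058],
    [0,0,0,0,0,0.058],
    [0,0,0.02,0,0,0.058],
    [0,0,0.05,0,0,0.058],
    [0,0,0.075,0,0,0.058],
    [0,0,0.085,0,0,0.058],
    [0,0,0.085,0,0,0.058],
    [0,0,0.085,0,0,0.058],
  ],
)

```text
clock: 29.3
position: [0.5444, -0.13, 0.086]
ee_rot: [-3.141, -0.0, 1.592]
wrist_force: [0.5, -0.8, 0.1]
width: 0.353
```

```bash
python3 go.py .545 -.1305 .041 90.6
```

```text
29.3 [ 0.5444 -0.13    0.086 ] [-179.98     -0.0061   91.2272] 0.3533386943064407 [ 0.4599 -0.7551  0.0913]
shift [-0.0005  0.0006  0.045 ] rot [-0.0003 -0.0001  0.0109]
```

>>> servo_tool(
  rows=[
    [0,0,0.012,0,0,0.01],
    [0,0,0.025,0,0,0.01],
    [0,0,0.035,0,0,0.01],
    [0,0,0.04,0,0,0.01],
    [0,0,0.042,0,0,0.01],
    [0,0,0.0435,0,0,0.01],
    [0,0,0.0445,0,0,0.01],
    [0,0,0.0455,0,0,0.01],
    [0,0,0.0455,0,0,0.01],
    [0,0,0.0455,0,0,0.01],
  ],
)

```text
clock: 30.13
position: [0.5447, -0.1304, 0.0408]
ee_rot: [3.141, 0.0, 1.581]
wrist_force: [-1.1, -0.6, 3.4]
width: 0.35
```

```bash
python3 go.py .545 -.1305 .041 90.6
```

```text
30.1333 [ 0.5447 -0.1304  0.0408] [179.9512   0.0171  90.5744] 0.3503904734217332 [-1.0929 -0.5729  3.3885]
shift [-0.0002  0.0003 -0.0002] rot [ 0.0009  0.0003 -0.0004]
```

Contact again; release, lift and move aside towards +y for a clear view.

>>> servo_tool(
  rows=[
    [0,0,0,0,0,0],
    [0,0,0,0,0,0],
    [0,0,0,0,0,0],
    [0,0,0,0,0,0],
    [0,0,0,0,0,0],
    [0,0,0,0,0,0],
  ],
  claw=0.0,
)

```text
clock: 30.63
position: [0.5444, -0.1302, 0.0401]
ee_rot: [3.142, -0.0, 1.581]
wrist_force: [0.2, -0.5, 1.0]
width: 0.5
```

>>> servo_tool(
  rows=[
    [0,0,-0.02,0,0,0],
    [0,0,-0.05,0,0,0],
    [0,0,-0.09,0,0,0],
    [0,0,-0.13,0,0,0],
    [0,0,-0.16,0,0,0],
    [0,0,-0.16,0,0,0],
  ],
)

```text
clock: 31.13
position: [0.5462, -0.1307, 0.2073]
ee_rot: [3.133, 0.002, 1.581]
wrist_force: [1.2, -0.1, 0.7]
width: 0.502
```

>>> servo_tool(
  rows=[
    [0.04,0,0,0,0,0],
    [0.08,0,0,0,0,0],
    [0.12,0,0,0,0,0],
    [0.16,0,0,0,0,0],
    [0.2,0,0,0,0,0],
    [0.24,0,0,0,0,0],
    [0.27,0,0,0,0,0],
    [0.27,0,0,0,0,0],
    [0.27,0,0,0,0,0],
  ],
)

```text
clock: 31.88
position: [0.5414, 0.141, 0.1996]
ee_rot: [-3.141, 0.0, 1.583]
wrist_force: [0.4, -0.1, -0.6]
width: 0.499
```

```bash
python3 - <<'E'
from h import *
t=read_camera("top");s=read_camera("scene")
a=cv2.resize(t["img"][160:245,290:430],None,fx=4,fy=4);b=cv2.resize(s["img"][100:225,180:280],None,fx=2,fy=2)
im=np.zeros((600,760,3),np.uint8); im[:340,:560]=a; im[345:595,:200]=b; cv2.imwrite("pics/f1.png",im[...,::-1])
print(robot.read_state())
E
```

```text
{'clock': 31.9833, 'joint_positions': array([ 0.2061, -0.1404,  1.6701, -0.0002,  1.6122,  0.1961]), 'joint_vel': array([-0.0179, -0.004 ,  0.0026,  0.001 ,  0.001 , -0.0009]), 'effort': array([  2.0287, -50.2263, -62.5624,   0.1542,  -0.015 ,   0.0462]), 'position': array([0.5417, 0.1392, 0.1999]), 'ee_rot': array([-3.1414,  0.0003,  1.5808]), 'wrist_force': array([ 0.7502, -0.0438,  0.3689]), 'ft_torque': array([-0.0587, -0.0881, -0.0378]), 'width': 0.49626077306623007}
```

View pics/f1.png

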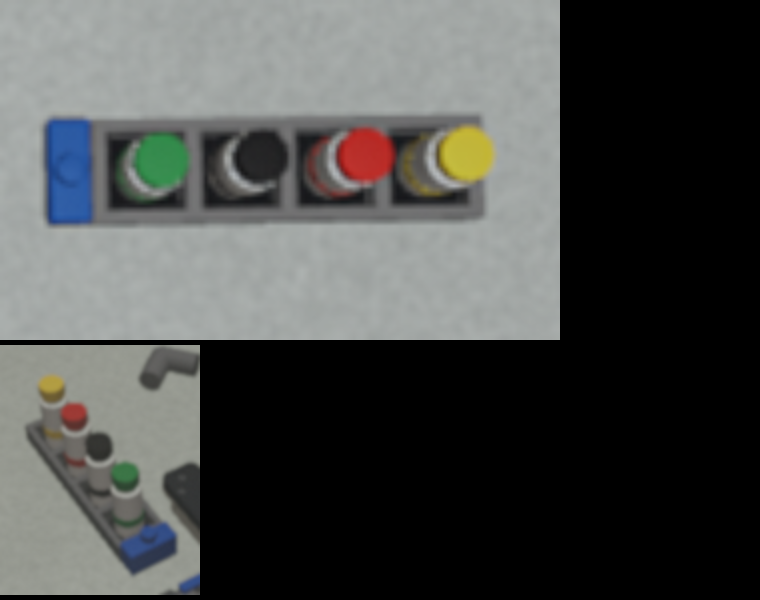

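All four bottles stand upright in their pockets: green next to blue at about (160,160), then black, red and yellow. The gripper is clear of them.

```bash
python3 -c "
from cell import robot
print(robot.finish_job())"
```

```text
the job is handed in; nothing more can be done
None
```

All four bottles are in the grey rack in reverse order. Counting from the blue end they stand green, black, red, yellow; in the white rack they stood yellow, red, black, green. I handed the job in at about 32 s.

- **Setting down:** each bottle was lowered slowly until the wrist felt 3 to 6 N of contact, then released.
- **Last check:** the top and scene pictures show all four upright in the right pockets, with the gripper open and about 0.2 m to the side.
- **Disagreements:** the position estimates from the different cameras differed by up to about 6 mm for the bottles (top against scene) and 4 mm for the pockets (top against wrist). I averaged them, and no check failed.

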